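Light up and take a microscope picture

ROBOT

A 7-joint arm with a two-finger parallel gripper is mounted at the origin on the work surface. World frame = base frame: x ahead of the robot, y to its left, z up, the work surface at z = 0. Lengths are in m, angles in rad, forces in N, time in s.
With the tool pointing down it reaches from about 0.4 to 0.9 m from the base axis. Payload 5.5 kg.
Tool frame: the origin (TCP) lies on the mounting face of the last link; the fingertips stand 173 mm ahead of it and the grasp point (between the pads) lies 155 mm ahead of it; z points along the fingers, y is the line along which they close (so a half turn about z gives the same grasp; the last joint's range is limited). The gripper opens to 85 mm and grips with 20 to 120 N. Pads are 22 mm wide; open, the fingers measure 114 mm over their backs; the gripper's body (76 mm by 85 mm) begins 54 mm behind the grasp point. The pads swing forward as they close: fully open they stand 13 mm farther back than shut.
Start: joints at [1.444, 0.501, -0.427, 1.55, 0.221, 1.138, -0.21], TCP at [0.247, -0.601, 0.405] pointing down, gripper open.
Joint ranges: [-2.88, 2.88], [-0.31, 2.03], [-1.54, 1.56], [0.2, 2.42], [-1.41, 4.55], [0.19, 2.02], [-2.57, 2.57]. Speed limits (rad/s): [2.57, 2.57, 3.14, 3.14, 3.14, 3.14, 3.14].

INTERFACE

Orientations are given as a 3x3 rotation matrix whose columns are the frame's x, y, z axes.
In Python, from workcell import arm gives the robot as it stands.
- The arm moves only by the shell command python3 -m inch 'ROWS' [FORCE]. ROWS is JSON, a list of rows, each an object of numbers: "tx", "ty", "tz": the shift along the tool's x, y, z in mm; "rx", "ry", "rz": the turn, a rotation vector about the tool's x, y, z in rad; "jaw": the finger opening in mm, from 0 to 85.4. A call has 1 to 10 rows; each row is the pose to reach, as a shift and turn from the pose commanded when the call began, along the tool's axes at that moment; what a row does not reach only later rows make up. A row lasts 1/10 s, in which the tool goes at most 50 mm and 8.59 degrees, less where a joint would pass 70% of its speed; a pose out of reach is approached as far as the arm can. A call with a gripper value outside its range is refused whole. The fingers move at their own pace and stop on an object; FORCE is the grip in N (left out, the last holds). Time passes only in rows, so rows that repeat a pose let the fingers close. It gives the time, the measured TCP pose, the force, the opening and the grip force at its end, in the units of the state.
- arm.observe(): the state, without advancing time (a new reading comes with each control period).
- arm.read_camera(name): name is "side" or "top" or "wrist"; returns the picture (480x640x3 uint8, blue, green, red); there is no depth.
- arm.camera_model(name): a dict with "mtx" (3x3 intrinsics, pixels), "extrinsics" (4x4, takes a point from world to camera coordinates); the wrist camera has in their place "hand_eye" (4x4, takes a point from camera to tool coordinates, whose origin is the TCP and whose axes are the flange's). Camera axes: x right, y down, z forward; pixel columns grow to the right and rows downward; lengths in m; the calibration is good to about 2 mm. A picture is of the moment at which its call begins: read the wrist's pose just before it. camera_model takes no time and is no camera call.
- arm.hand_in(): hands the job in; it is judged then, once.
The state is a dict: "time": time; "qpos": joint angles; "qvel": joint speeds; "tau": joint torques, N m; "eef_pos": TCP position; "ee_rot": TCP orientation; "contact_force": force on the tool from outside, world axes, zero at the start; "moment": the same for the moment, N m; "finger_gap": finger opening in m; "gripper_force": force on a finger pad.
Only numpy, scipy, OpenCV 4.12 (cv2) and the standard library are available. Lean on these libraries where they do the work, as an engineer would, in place of code of your own. Each camera call takes 0.05 s, during which the arm holds its last target. There are 200 camera calls.

TASK

Take a picture with the microscope camera by pressing its controls in order with the fingertips: first switch the lamp unit on by pressing the raised end of its rocker right down, then press the long bar key of the camera pad fully in so that it stays down, then press the round key fully in and let it spring back out. Only press: do not lift, tip or shove the lamp unit or the pad, leave the little square key between the other two alone, and leave everything else on the bench where it stands.

Things in the scene. Friction and masses are not known exactly. Their poses are not given: they have to be found in the camera images.
- lamp_unit: Loose grey metal box, 120 x 110 x 60 mm high (x, y, z), about 0.9 kg, standing on the bench left or right of the middle, turned any way up to 90 degrees. Origin: centre of its underside; z up. A white plastic rocker sits in a black frame in the middle of its top; a steel light socket, 26 mm across, sticks out 18 mm from the side (-x) that lies away from the raised end of the rocker.
- rocker (a joint): Rocker, rad: 0 = off (one end raised), 0.30 = on (that end pressed level). It stays where it is left; 2 to 3 N at the end moves it, then a hard stop. 56 mm long along the unit's x, 26 mm wide, two halves meeting in a shallow V over a pivot in the middle of the unit's top. Off: the -x half is level, face 64 mm above the bench; the +x half slopes up to 72 mm at its outer edge. On: the reverse.
- rocker_raised_end (a point): Place to press: centre line of the sloping face of the rocker's raised (+x) half, 18 mm out from the pivot; 70 mm above the bench while off, 64 mm when on. Its x axis points outwards along the rocker's length (it tips with the rocker).
- pad: Loose black camera pad, 110 x 170 x 32 mm high (x, y, z), about 0.7 kg, standing on the bench on the other side of the middle from the lamp unit, turned up to about 30 degrees. Origin: centre of its underside; z up. On its top, in a row along its y, 52 mm apart, three white keys: long bar (+y), little square (middle), round (-y).
- bar_key (a joint): Bar key, m: 0 = out, 0.006 = fully in (hard stop). Pressed straight down with about 3 N it stays where it is left.
- bar_key_top (a point): Centre of the top face of the bar key, 46 mm (along the pad's x) x 18 mm; 41 mm above the bench when out, 35 mm when in.
- round_key (a joint): Round key, m: 0 = out, 0.006 = fully in (hard stop). Spring: starts to give at 1.5 N, fully in at 5 N, comes back by itself.
- round_key_top (a point): Centre of the top face of the round key, 30 mm across; 41 mm above the bench when out, 35 mm when in.
- square_key (a joint): Little square key, to be left alone, m: 0 = out, 0.006 = in; springs back.
- square_key_top (a point): Centre of the top face of the square key, 14 x 14 mm; 41 mm above the bench when out.
- dish: Bystander: white ceramic dish, 84 mm across, 16 mm high, in the middle between the two units. Origin: centre of underside.
- jar: Bystander: amber glass jar with white cap, 38 mm across, 48 mm high, close behind the pad (about 100 mm from its centre, away from the robot). Origin: centre of underside.
- weight: Bystander: brass balance weight, 32 mm across, 46 mm high, on the left of the bench. Origin: centre of underside.
- slide_box: Bystander: white plastic slide box, 85 x 32 x 28 mm high, on the left of the bench. Origin: centre of underside.
- forceps: Bystander: steel forceps lying on the bench between the two units, beyond the dish, 128 x 19 x 8 mm. Origin: middle of underside.
- beaker: Bystander: small glass beaker, 52 mm across, 62 mm high, on the right of the bench. Origin: centre of underside.
- bottle: Bystander: small white bottle with black cap, 34 mm across, 66 mm high, on the right of the bench. Origin: centre of underside.
Mind the look-alikes: they are no part of the job. What is shaped like the lamp_unit but green or pink is not meant.

How it is judged:
On the way, in this order (a step that is already met when the one before it is completed fails the run):
1. the rocker's raised end is pressed down (lamp on) (value of joint rocker above 0.25 rad), for 0.1 s.
2. the bar key is pressed in (value of joint bar_key above 0.0045 m), for 0.1 s.
3. the round key is pressed in (value of joint round_key above 0.0045 m), for 0.05 s.
At the end, for the whole second after the job is handed in: The rocker is on (beyond 0.24 of 0.30 rad), the bar key is in (beyond 4.5 of 6 mm), the round and square keys are out (within 2 mm), both units stand upright, and the units and all bystanders are at rest within 30 mm of where they began (value of joint rocker above 0.24 rad and value of joint bar_key above 0.0045 m and value of joint each of round_key, square_key below 0.002 m and distance of each of lamp_unit, pad, dish, jar, weight, slide_box, forceps, beaker, bottle from where it was at the start of the episode below 0.03 m and angle between each of lamp_unit, pad's own z axis and vertical below 0.1 rad and linear speed of each of lamp_unit, pad, dish, jar, weight, slide_box, forceps, beaker, bottle below 0.02 m/s); the robot touches nothing.
It fails at once if the bar key is pressed (beyond 3 mm) while the rocker is off (below 0.22 rad) (value of joint bar_key above 0.003 m and value of joint rocker below 0.22 rad).
It fails at once if the round key is pressed (beyond 3 mm) before the bar key is in (beyond 4 mm) (value of joint round_key above 0.003 m and value of joint bar_key below 0.004 m).
It fails at once if the square key is pressed (beyond 3 mm) (value of joint square_key above 0.003 m).
It fails at once if the lamp unit or the pad is lifted by 10 mm, tipped by 0.15 rad or moved by 30 mm (height (world z) of any of lamp_unit, pad above 0.01 m or angle between any of lamp_unit, pad's own z axis and vertical above 0.15 rad or distance of any of lamp_unit, pad from where it was at the start of the episode above 0.03 m).
It fails at once if a bystander is moved by 30 mm (distance of any of dish, jar, weight, slide_box, forceps, beaker, bottle from where it was at the start of the episode above 0.03 m).
It also fails if it takes over 48 s, if anything falls off the work surface, if the arm or the gripper's body presses on something with over 40 N, if the wrist force passes 120 N, or if a joint passes its speed limit or range.

## Working session

There is one attempt and no reset: what is moved stays moved. The work goes in short steps, Python scripts to look and compute and a shell command to move; the robot and the scene stay as the last step left them, time stands still between calls to the robot, and variables do not carry over. Pictures are saved under pics/ and viewed, at most 10 in all, crops included, and the job is handed in when it is done.

```bash
mkdir -p pics
python3 - <<'E'
from workcell import arm
import cv2,numpy as np
for n in("top","side"):
    cv2.imwrite(f"pics/{n}0.png",arm.read_camera(n)); m=arm.camera_model(n); print(n,np.round(m["mtx"],1).tolist(),np.round(m["extrinsics"],3).tolist())
print(arm.camera_model("wrist"))
s=arm.observe();print(s["time"],s["eef_pos"],np.round(s["ee_rot"],3).tolist(),s["contact_force"])
E
```

```text
top [[470.4, 0.0, 322.3], [0.0, 470.4, 241.4], [0.0, 0.0, 1.0]] [[-0.029, -1.0, -0.009, 0.01], [-0.983, 0.031, -0.183, 0.515], [0.183, 0.004, -0.983, 1.047], [0.0, 0.0, 0.0, 1.0]]
side [[607.4, 0.0, 311.7], [0.0, 607.4, 231.0], [0.0, 0.0, 1.0]] [[-0.695, -0.719, 0.003, 0.357], [-0.411, 0.394, -0.822, 0.28], [0.59, -0.573, -0.569, 1.169], [0.0, 0.0, 0.0, 1.0]]
{'mtx': array([[355.897515  ,   0.        , 320.07348916],
       [  0.        , 355.897515  , 242.81087053],
       [  0.        ,   0.        ,   1.        ]]), 'hand_eye': array([[-8.29990756e-04, -9.61075793e-01, -2.76283605e-01,
         6.90844127e-02],
       [ 9.99999470e-01, -9.65989189e-04,  3.56150376e-04,
        -7.61412106e-05],
       [-6.09174481e-04, -2.76283163e-01,  9.61076086e-01,
         3.00132375e-02],
       [ 0.00000000e+00,  0.00000000e+00,  0.00000000e+00,
         1.00000000e+00]])}
0.1 [ 0.24683308 -0.60096709  0.40375975] [[0.925, 0.38, -0.001], [0.38, -0.925, 0.002], [0.0, -0.002, -1.0]] [-0.50720247  0.51230641 -0.96021596]
```

View pics/top0.png

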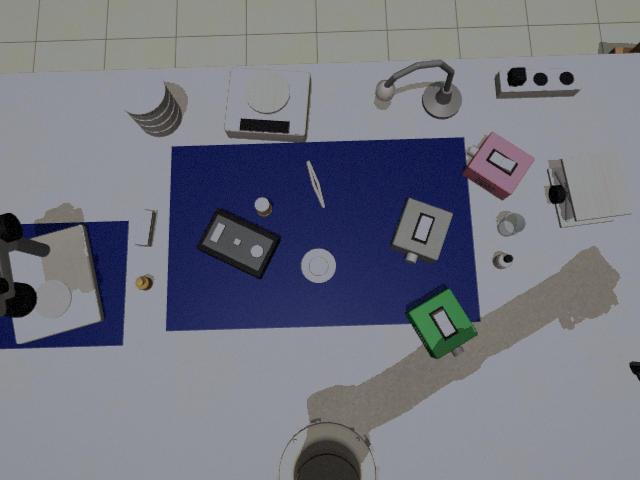

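View pics/side0.png

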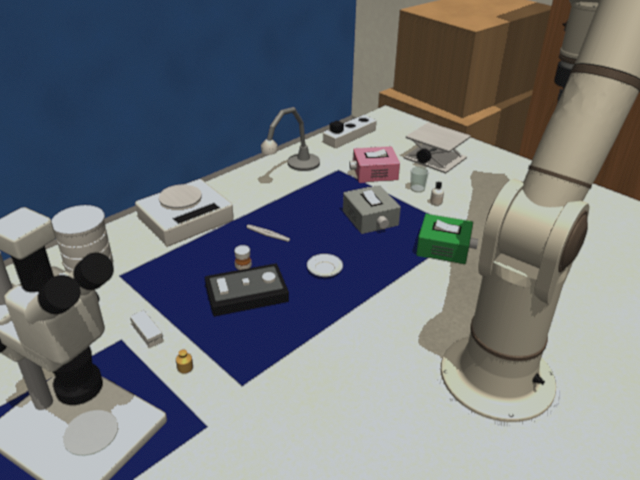

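Top view candidates for the lamp unit are grey (422,230), green (442,322) and pink (500,165). I choose grey. Its socket at (411,257) faces the robot, so the raised end should be the far one, near (428,217). On the pad at (239,243), the bar key is at (218,232), the square at (237,242) and the round at (257,252). Next I measure these and check one close crop.

```bash
cat > h.py <<'E'
from workcell import arm
import cv2,numpy as np
def cam(n,s=None):
    m=arm.camera_model(n);K=np.array(m["mtx"])
    if n=="wrist":
        T=np.eye(4);T[:3,:3]=s["ee_rot"];T[:3,3]=s["eef_pos"];C=T@m["hand_eye"]
    else: C=np.linalg.inv(m["extrinsics"])
    return K,C
def ray(K,C,px,z):
    d=C[:3,:3]@np.linalg.solve(K,[px[0],px[1],1]);o=C[:3,3];return o+d*(z-o[2])/d[2]
def blobs(im,box,mn,lo=150):
    x0,y0,x1,y1=box;hsv=cv2.cvtColor(im,cv2.COLOR_BGR2HSV)
    m=cv2.inRange(hsv,(0,0,lo),(180,70,255));k=np.zeros_like(m);k[y0:y1,x0:x1]=m[y0:y1,x0:x1]
    out=[]
    for c in cv2.findContours(k,cv2.RETR_EXTERNAL,cv2.CHAIN_APPROX_NONE)[0]:
        if cv2.contourArea(c)>=mn:
            M=cv2.moments(c);out.append(((M['m10']/M['m00'],M['m01']/M['m00']),cv2.contourArea(c),cv2.minAreaRect(c)))
    return out
E
python3 - <<'E'
from h import *
im=cv2.imread("pics/top0.png");K,C=cam("top")
for box,z in(((200,210,280,275),.041),((408,205,440,250),.066)):
    for c,a,r in blobs(im,box,8,170):
        b=cv2.boxPoints(r);print(np.round(c,1),a,np.round(ray(K,C,c,z),4),[np.round(ray(K,C,p,z)[:2],3).tolist() for p in b])
a=cv2.resize(im[195:275,380:460],(480,480),interpolation=3);b=cv2.resize(cv2.imread("pics/side0.png")[175:241,335:405],(320,302),interpolation=3)
o=np.zeros((480,800,3),np.uint8);o[:,:480]=a;o[:302,480:]=b;cv2.imwrite("pics/crop.png",o)
E
```

```text
(no output)
```

View pics/crop.png

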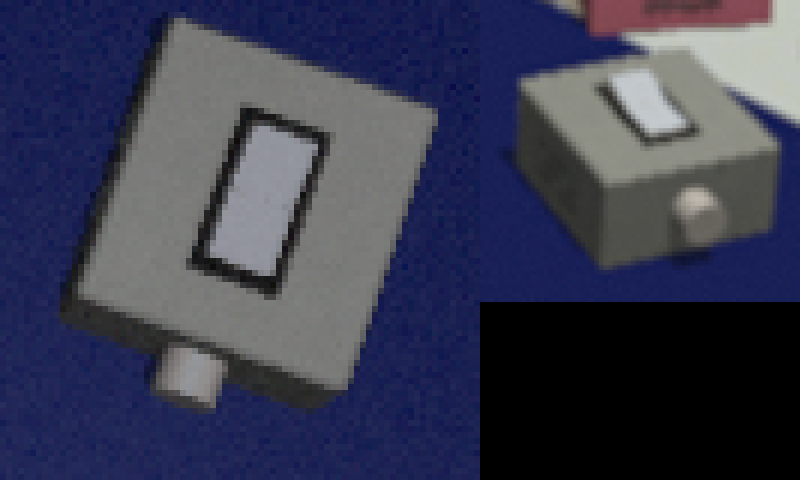

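The crop shows the grey box. The socket is on its near side at about (411,257), and the rocker runs from (416,240) to (429,217) in the top image, with its far end raised in the side view. The white mask found nothing, so I'll lower the threshold.

Run:
```python
from h import *
im=cv2.imread("pics/top0.png");K,C=cam("top");hsv=cv2.cvtColor(im,cv2.COLOR_BGR2HSV)
print([hsv[y,x].tolist() for x,y in((218,232),(237,242),(257,252),(423,229),(400,235))])
for box,z,lo in(((200,210,280,275),.041,110),((408,207,442,252),.066,145)):
    for c,a,r in blobs(im,box,6,lo):
        b=cv2.boxPoints(r);print(np.round(c,1),a,np.round(ray(K,C,c,z),4),[np.round(ray(K,C,p,z)[:2],3).tolist() for p in b])
```

```text
[[115, 18, 157], [113, 21, 157], [113, 19, 159], [114, 16, 156], [30, 4, 123]]
[256.5 250.6] 102.0 [0.4994 0.1486 0.041 ] [[0.513, 0.161], [0.512, 0.136], [0.486, 0.136], [0.487, 0.161]]
[236.8 241.3] 23.5 [0.523  0.1947 0.041 ] [[0.52, 0.203], [0.532, 0.198], [0.525, 0.186], [0.514, 0.192]]
[217.1 232.1] 119.0 [0.5465 0.2414 0.041 ] [[0.531, 0.259], [0.571, 0.239], [0.562, 0.223], [0.523, 0.244]]
[423.3 227.8] 210.0 [ 0.5363 -0.2384  0.066 ] [[0.516, -0.217], [0.566, -0.238], [0.557, -0.26], [0.507, -0.239]]
```

```bash
python3 -m inch '[{"tx":38,"ty":-26,"rz":0.1,"jaw":0},{"tx":75,"ty":-51,"rz":0.2,"jaw":0},{"tx":113,"ty":-77,"rz":0.3,"jaw":0},{"tx":150,"ty":-102,"rz":0.4,"jaw":0},{"tx":188,"ty":-128,"rz":0.5,"jaw":0},{"tx":226,"ty":-153,"rz":0.6,"jaw":0},{"tx":263,"ty":-179,"rz":0.7,"jaw":0},{"tx":301,"ty":-204,"rz":0.787,"jaw":0},{"tx":338,"ty":-230,"rz":0.787,"jaw":0},{"tx":376,"ty":-255,"rz":0.787,"jaw":0}]'
python3 - <<'E'
from h import *
s=arm.observe();im=arm.read_camera("wrist");cv2.imwrite("pics/w1.png",im)
print(s["time"],s["eef_pos"],np.round(s["ee_rot"],3).tolist(),s["contact_force"],np.abs(s["qvel"]).max())
E
```

```text
0.1 [ 0.24683308 -0.60096709  0.40375975] [[0.925, 0.38, -0.001], [0.38, -0.925, 0.002], [0.0, -0.002, -1.0]] [-0.50720247  0.51230641 -0.96021596] 0.0021480950453882965invalid input at $[0]: expected keys tx, ty, tz, rx, ry, rz, jaw
```

View pics/w1.png

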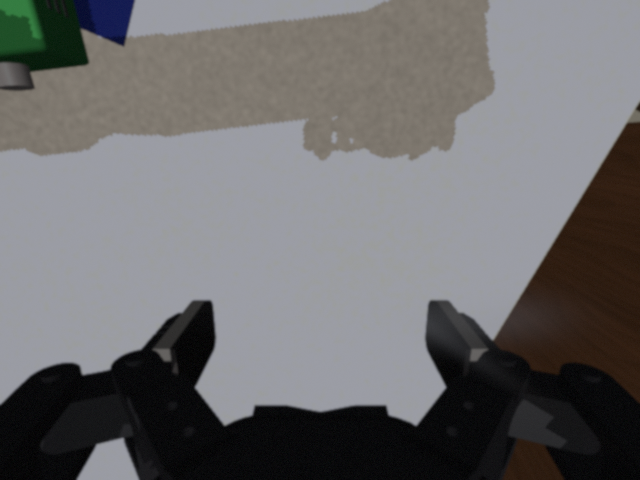

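The arm hasn't moved. The picture shows open fingers, with the green unit at the top left (30,40). Every row needs all seven keys.

```bash
python3 -m inch '[{"tx":38,"ty":-26,"tz":0,"rx":0,"ry":0,"rz":0.1,"jaw":0},{"tx":75,"ty":-51,"tz":0,"rx":0,"ry":0,"rz":0.2,"jaw":0},{"tx":113,"ty":-77,"tz":0,"rx":0,"ry":0,"rz":0.3,"jaw":0},{"tx":150,"ty":-102,"tz":0,"rx":0,"ry":0,"rz":0.4,"jaw":0},{"tx":188,"ty":-128,"tz":0,"rx":0,"ry":0,"rz":0.5,"jaw":0},{"tx":226,"ty":-153,"tz":0,"rx":0,"ry":0,"rz":0.6,"jaw":0},{"tx":263,"ty":-179,"tz":0,"rx":0,"ry":0,"rz":0.7,"jaw":0},{"tx":301,"ty":-204,"tz":0,"rx":0,"ry":0,"rz":0.787,"jaw":0},{"tx":338,"ty":-230,"tz":0,"rx":0,"ry":0,"rz":0.787,"jaw":0},{"tx":376,"ty":-255,"tz":0,"rx":0,"ry":0,"rz":0.787,"jaw":0}]'
python3 - <<'E'
from h import *
s=arm.observe();print(s["time"],s["eef_pos"],np.round(s["ee_rot"],3).tolist(),s["contact_force"],np.abs(s["qvel"]).max())
im=arm.read_camera("wrist");cv2.imwrite("pics/w2.png",im)
E
```

```text
time: 1.15
eef_pos: [0.4984, -0.2207, 0.4047]
ee_rot: [[0.922, -0.387, -0.0], [-0.387, -0.922, -0.0], [-0.0, 0.0, -1.0]]
contact_force: [0.9, -0.9, 0.5]
finger_gap: -0.0002
gripper_force: 0.0
1.15 [ 0.49844313 -0.22072353  0.4046904 ] [[0.922, -0.387, -0.0], [-0.387, -0.922, -0.0], [-0.0, 0.0, -1.0]] [ 0.92496378 -0.88113048  0.51963161] 0.9194104466580681
```

View pics/w2.png

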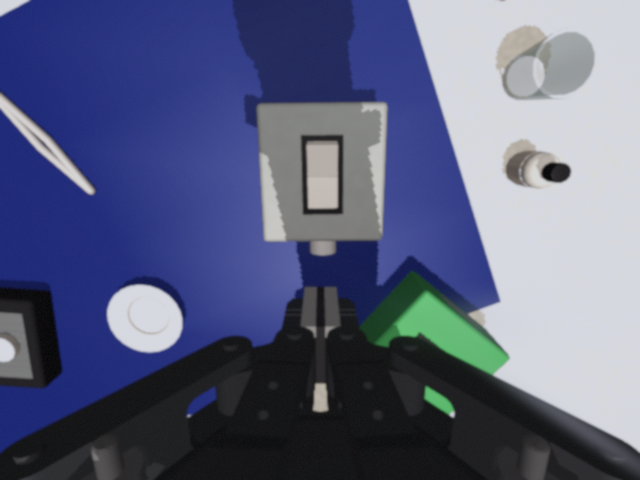

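The picture shows the grey unit squarely aligned. Its rocker is at (322,175) with the crease at row about 177 and the raised far half shaded. The socket is at (322,248). The arm was still moving, so I'll take a settled picture and measure from that.

Run:
```python
from h import *
arm.read_camera("wrist");arm.read_camera("wrist")
s=arm.observe();im=arm.read_camera("wrist");print(s["eef_pos"],np.abs(s["qvel"]).max(),s["contact_force"])
cv2.imwrite("pics/w3.png",im)
K,C=cam("wrist",s);g=cv2.cvtColor(im,cv2.COLOR_BGR2GRAY)
x0,y0,x1,y1=285,100,360,225
k=np.zeros_like(g);k[y0:y1,x0:x1]=(g[y0:y1,x0:x1]<60)*255
c=max([c for c in cv2.findContours(k,cv2.RETR_EXTERNAL,2)[0]],key=cv2.contourArea);r=cv2.minAreaRect(c);print(r,np.round(ray(K,C,r[0],.062),4))
w=cv2.inRange(g,100,255);m=np.zeros_like(g);cv2.fillPoly(m,[cv2.boxPoints(((r[0]),(r[1][0]-8,r[1][1]-8),r[2])).astype(int)],255);w&=m
ys,xs=np.nonzero(w);print(xs.min(),xs.max(),ys.min(),ys.max())
print([(y,int(g[y,int(r[0][0])-6:int(r[0][0])+6].mean())) for y in range(130,222,3)])
```

```text
[ 0.49969596 -0.21845303  0.40479899] 0.06875620595834796 [ 0.22136021 -0.36456655 -0.0803538 ]
((326.5, 175.0), (76.0, 39.0), 90.0) [ 0.5353 -0.2394  0.062 ]
311 342 142 208
[(130, 132), (133, 131), (136, 66), (139, 38), (142, 117), (145, 152), (148, 176), (151, 176), (154, 176), (157, 176), (160, 175), (163, 175), (166, 175), (169, 175), (172, 175), (175, 176), (178, 188), (181, 190), (184, 190), (187, 190), (190, 189), (193, 189), (196, 189), (199, 188), (202, 188), (205, 187), (208, 144), (211, 29), (214, 73), (217, 127), (220, 127)]
```

```bash
python3 -m inch '[{"tx":30,"ty":1,"tz":30,"rx":0,"ry":0,"rz":0,"jaw":0},{"tx":59,"ty":3,"tz":65,"rx":0,"ry":0,"rz":0,"jaw":0},{"tx":59,"ty":3,"tz":100,"rx":0,"ry":0,"rz":0,"jaw":0},{"tx":59,"ty":3,"tz":130,"rx":0,"ry":0,"rz":0,"jaw":0},{"tx":59,"ty":3,"tz":145,"rx":0,"ry":0,"rz":0,"jaw":0},{"tx":59,"ty":3,"tz":145,"rx":0,"ry":0,"rz":0,"jaw":0},{"tx":59,"ty":3,"tz":145,"rx":0,"ry":0,"rz":0,"jaw":0},{"tx":59,"ty":3,"tz":145,"rx":0,"ry":0,"rz":0,"jaw":0}]'
```

```text
time: 2.15
eef_pos: [0.5519, -0.2487, 0.2618]
ee_rot: [[0.922, -0.387, 0.003], [-0.387, -0.922, -0.002], [0.003, 0.0, -1.0]]
contact_force: [0.5, -0.1, 0.1]
finger_gap: 0.0
gripper_force: 0.0
```

```bash
python3 -m inch '[{"tx":0,"ty":-3,"tz":5,"rx":0,"ry":0,"rz":0,"jaw":0},{"tx":0,"ty":-3,"tz":10,"rx":0,"ry":0,"rz":0,"jaw":0},{"tx":0,"ty":-3,"tz":14,"rx":0,"ry":0,"rz":0,"jaw":0},{"tx":0,"ty":-3,"tz":18,"rx":0,"ry":0,"rz":0,"jaw":0},{"tx":0,"ty":-3,"tz":20,"rx":0,"ry":0,"rz":0,"jaw":0},{"tx":0,"ty":-3,"tz":22,"rx":0,"ry":0,"rz":0,"jaw":0},{"tx":0,"ty":-3,"tz":22,"rx":0,"ry":0,"rz":0,"jaw":0}]'
```

```text
time: 2.85
eef_pos: [0.5525, -0.2453, 0.2376]
ee_rot: [[0.922, -0.387, 0.0], [-0.387, -0.922, -0.0], [0.0, -0.0, -1.0]]
contact_force: [0.6, -0.5, 1.2]
finger_gap: 0.0001
gripper_force: 0.9
```

```bash
python3 -m inch '[{"tx":0,"ty":0,"tz":1,"rx":0,"ry":0,"rz":0,"jaw":0},{"tx":0,"ty":0,"tz":2,"rx":0,"ry":0,"rz":0,"jaw":0},{"tx":0,"ty":0,"tz":2.5,"rx":0,"ry":0,"rz":0,"jaw":0},{"tx":0,"ty":0,"tz":2.5,"rx":0,"ry":0,"rz":0,"jaw":0}]'
```

```text
time: 3.25
eef_pos: [0.5525, -0.2452, 0.2373]
ee_rot: [[0.922, -0.387, 0.0], [-0.387, -0.922, -0.001], [0.001, 0.001, -1.0]]
contact_force: [-3.3, 1.1, 16.8]
finger_gap: 0.0001
gripper_force: 8.5
```

```bash
python3 -m inch '[{"tx":0,"ty":0,"tz":0,"rx":0,"ry":0,"rz":0,"jaw":0},{"tx":0,"ty":0,"tz":-15,"rx":0,"ry":0,"rz":0,"jaw":0},{"tx":0,"ty":0,"tz":-45,"rx":0,"ry":0,"rz":0,"jaw":0},{"tx":-20,"ty":0,"tz":-80,"rx":0,"ry":0,"rz":0,"jaw":0},{"tx":-40,"ty":0,"tz":-115,"rx":0,"ry":0,"rz":0,"jaw":0},{"tx":-60,"ty":0,"tz":-145,"rx":0,"ry":0,"rz":0,"jaw":0},{"tx":-60,"ty":0,"tz":-165,"rx":0,"ry":0,"rz":0,"jaw":0},{"tx":-60,"ty":0,"tz":-165,"rx":0,"ry":0,"rz":0,"jaw":0},{"tx":-60,"ty":0,"tz":-165,"rx":0,"ry":0,"rz":0,"jaw":0},{"tx":-60,"ty":0,"tz":-165,"rx":0,"ry":0,"rz":0,"jaw":0}]'
python3 - <<'E'
from h import *
im=arm.read_camera("wrist");si=arm.read_camera("side")
o=np.zeros((400,800,3),np.uint8);o[:,:400]=cv2.resize(im[90:260,240:410],(400,400));o[:,400:]=cv2.resize(si[170:245,330:405],(400,400));cv2.imwrite("pics/chk.png",o)
g=cv2.cvtColor(im,cv2.COLOR_BGR2GRAY);print([(y,int(g[y,318:330].mean())) for y in range(130,222,3)])
E
```

```text
time: 4.25
eef_pos: [0.4965, -0.2221, 0.3989]
ee_rot: [[0.922, -0.387, -0.002], [-0.387, -0.922, 0.001], [-0.003, -0.0, -1.0]]
contact_force: [-0.0, 0.3, 0.8]
finger_gap: -0.0001
gripper_force: 0.0
[(130, 127), (133, 53), (136, 36), (139, 125), (142, 192), (145, 192), (148, 192), (151, 191), (154, 191), (157, 191), (160, 190), (163, 190), (166, 190), (169, 189), (172, 188), (175, 188), (178, 189), (181, 189), (184, 190), (187, 190), (190, 191), (193, 191), (196, 191), (199, 191), (202, 192), (205, 169), (208, 54), (211, 34), (214, 117), (217, 127), (220, 127)]
```

View pics/chk.png

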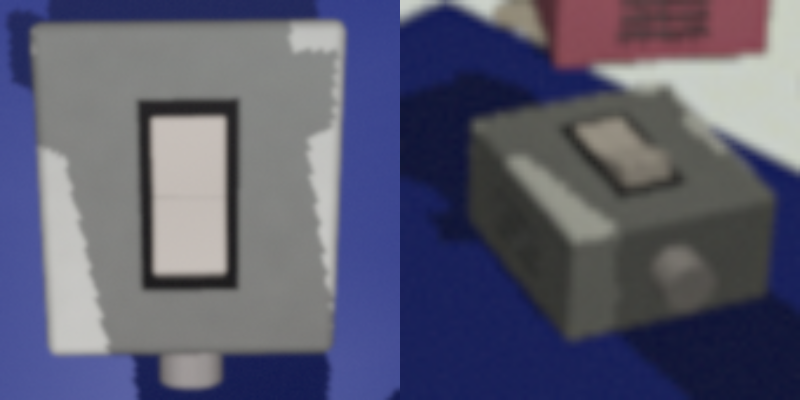

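The rocker is on: in the side view its near (socket-side) half is now raised, and the unit hasn't moved. Next I move above the pad.

```bash
python3 -m inch '[{"tx":-21,"ty":-42,"tz":0,"rx":0,"ry":0,"rz":0.07,"jaw":0},{"tx":-43,"ty":-87,"tz":0,"rx":0,"ry":0,"rz":0.07,"jaw":0},{"tx":-65,"ty":-131,"tz":0,"rx":0,"ry":0,"rz":0.07,"jaw":0},{"tx":-87,"ty":-176,"tz":0,"rx":0,"ry":0,"rz":0.07,"jaw":0},{"tx":-109,"ty":-220,"tz":0,"rx":0,"ry":0,"rz":0.07,"jaw":0},{"tx":-131,"ty":-265,"tz":0,"rx":0,"ry":0,"rz":0.07,"jaw":0},{"tx":-153,"ty":-309,"tz":0,"rx":0,"ry":0,"rz":0.07,"jaw":0},{"tx":-175,"ty":-353,"tz":0,"rx":0,"ry":0,"rz":0.07,"jaw":0},{"tx":-190,"ty":-384,"tz":0,"rx":0,"ry":0,"rz":0.07,"jaw":0},{"tx":-197,"ty":-398,"tz":0,"rx":0,"ry":0,"rz":0.07,"jaw":0}]'
python3 - <<'E'
from h import *
for _ in range(4): arm.read_camera("wrist")
s=arm.observe();im=arm.read_camera("wrist");print(s["time"],s["eef_pos"],np.round(s["ee_rot"],3).tolist(),np.abs(s["qvel"]).max())
cv2.imwrite("pics/w4.png",im);K,C=cam("wrist",s)
for c,a,r in blobs(im,(150,60,500,285),60,140): print(np.round(c,1),a,np.round(r[1],1),round(r[2]),np.round(ray(K,C,c,.041),4))
E
```

```text
time: 5.35
eef_pos: [0.4704, 0.2084, 0.3976]
ee_rot: [[0.893, -0.45, -0.006], [-0.45, -0.893, -0.001], [-0.004, 0.004, -1.0]]
contact_force: [-0.2, -0.9, -0.7]
finger_gap: -0.0001
gripper_force: 0.0
5.55 [0.46983485 0.20879001 0.39807275] [[0.895, -0.446, -0.005], [-0.446, -0.895, -0.002], [-0.003, 0.004, -1.0]] 0.10629711776167804
[488.5 279.4] 218.0 [14. 32.] 90 [0.3376 0.0862 0.041 ]
[164.8 261. ] 1527.0 [44. 69.] 0 [0.4969 0.3607 0.041 ]
[313.3 172.3] 8280.5 [ 82. 157.] 90 [0.508 0.194 0.041]
[487.4 126.7] 1727.0 [84. 28.] 90 [0.4749 0.0399 0.041 ]
```

View pics/w4.png

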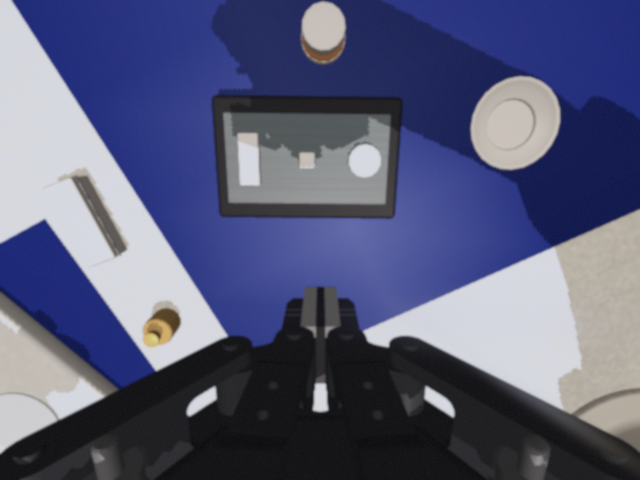

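The pad appears with its keys in a row: bar (249,159), square (307,160) and round (364,160). The jar is at (323,30).

Run:
```python
from h import *
arm.read_camera("wrist")
s=arm.observe();im=arm.read_camera("wrist");K,C=cam("wrist",s);R=np.array(s["ee_rot"]);p=np.array(s["eef_pos"]);print(p,np.abs(s["qvel"]).max())
g=im.min(axis=2);k=((im[:,:,2]>170)*255).astype(np.uint8);k[:90]=0;k[215:]=0;k[:,:225]=0;k[:,390:]=0
for c in cv2.findContours(k,cv2.RETR_EXTERNAL,2)[0]:
    if cv2.contourArea(c)<80: continue
    r=cv2.minAreaRect(c);w=ray(K,C,r[0],.041);d=R.T@(w-p);print(np.round(r[0],1),np.round(r[1],1),round(r[2]),np.round(w,4),"tool mm",np.round(d*1000-[0,0,173],1))
```

```text
[0.47093222 0.20583268 0.39830437] 0.04561066475159698
[303.5 163.5] [15. 15.] 90 [0.5201 0.1952 0.041 ] tool mm [ 49.7 -13.9 184.1]
[362. 163.] [32. 32.] 90 [0.4967 0.1481 0.041 ] tool mm [ 50.1  38.7 184.3]
[245.8 162.5] [52.  20.4] 87 [0.5443 0.2409 0.041 ] tool mm [ 50.7 -65.7 183.9]
```

```bash
python3 -m inch '[{"tx":25,"ty":-33,"tz":20,"rx":0,"ry":0,"rz":0,"jaw":0},{"tx":51,"ty":-66,"tz":45,"rx":0,"ry":0,"rz":0,"jaw":0},{"tx":51,"ty":-66,"tz":85,"rx":0,"ry":0,"rz":0,"jaw":0},{"tx":51,"ty":-66,"tz":125,"rx":0,"ry":0,"rz":0,"jaw":0},{"tx":51,"ty":-66,"tz":150,"rx":0,"ry":0,"rz":0,"jaw":0},{"tx":51,"ty":-66,"tz":160,"rx":0,"ry":0,"rz":0,"jaw":0},{"tx":51,"ty":-66,"tz":160,"rx":0,"ry":0,"rz":0,"jaw":0},{"tx":51,"ty":-66,"tz":160,"rx":0,"ry":0,"rz":0,"jaw":0},{"tx":51,"ty":-66,"tz":160,"rx":0,"ry":0,"rz":0,"jaw":0},{"tx":51,"ty":-66,"tz":160,"rx":0,"ry":0,"rz":0,"jaw":0}]'
```

```text
time: 6.7
eef_pos: [0.5463, 0.2429, 0.2405]
ee_rot: [[0.893, -0.451, -0.0], [-0.451, -0.893, 0.001], [-0.001, -0.0, -1.0]]
contact_force: [0.2, 0.2, 0.2]
finger_gap: -0.0002
gripper_force: 0.0
```

```bash
python3 -m inch '[{"tx":0,"ty":1,"tz":8,"rx":0,"ry":0,"rz":0,"jaw":0},{"tx":0,"ty":1,"tz":16,"rx":0,"ry":0,"rz":0,"jaw":0},{"tx":0,"ty":1,"tz":22,"rx":0,"ry":0,"rz":0,"jaw":0},{"tx":0,"ty":1,"tz":26,"rx":0,"ry":0,"rz":0,"jaw":0},{"tx":0,"ty":1,"tz":29,"rx":0,"ry":0,"rz":0,"jaw":0},{"tx":0,"ty":1,"tz":31,"rx":0,"ry":0,"rz":0,"jaw":0},{"tx":0,"ty":1,"tz":33,"rx":0,"ry":0,"rz":0,"jaw":0},{"tx":0,"ty":1,"tz":34,"rx":0,"ry":0,"rz":0,"jaw":0},{"tx":0,"ty":1,"tz":34,"rx":0,"ry":0,"rz":0,"jaw":0}]'
```

```text
time: 7.6
eef_pos: [0.5447, 0.2419, 0.2082]
ee_rot: [[0.893, -0.45, -0.004], [-0.45, -0.893, -0.002], [-0.003, 0.003, -1.0]]
contact_force: [-11.9, -4.7, 31.4]
finger_gap: 0.0004
gripper_force: 15.9
```

```bash
python3 -m inch '[{"tx":0,"ty":0,"tz":-5,"rx":0,"ry":0,"rz":0,"jaw":0},{"tx":0,"ty":0,"tz":-15,"rx":0,"ry":0,"rz":0,"jaw":0},{"tx":0,"ty":0,"tz":-40,"rx":0,"ry":0,"rz":0,"jaw":0},{"tx":0,"ty":35,"tz":-45,"rx":0,"ry":0,"rz":0,"jaw":0},{"tx":0,"ty":70,"tz":-45,"rx":0,"ry":0,"rz":0,"jaw":0},{"tx":0,"ty":104,"tz":-40,"rx":0,"ry":0,"rz":0,"jaw":0},{"tx":0,"ty":104,"tz":-34,"rx":0,"ry":0,"rz":0,"jaw":0},{"tx":0,"ty":104,"tz":-34,"rx":0,"ry":0,"rz":0,"jaw":0},{"tx":0,"ty":104,"tz":-34,"rx":0,"ry":0,"rz":0,"jaw":0},{"tx":0,"ty":104,"tz":-34,"rx":0,"ry":0,"rz":0,"jaw":0}]'
python3 - <<'E'
from h import *
si=arm.read_camera("side");cv2.imwrite("pics/bar.png",np.hstack([cv2.resize(x[255:325,190:300],(400,255),interpolation=3) for x in (cv2.imread("pics/side0.png"),si)]))
E
```

```text
time: 8.6
eef_pos: [0.4989, 0.1503, 0.2392]
ee_rot: [[0.893, -0.449, -0.002], [-0.449, -0.893, 0.0], [-0.002, 0.001, -1.0]]
contact_force: [-0.1, -1.1, 0.6]
finger_gap: -0.0
gripper_force: 0.0
```

View pics/bar.png

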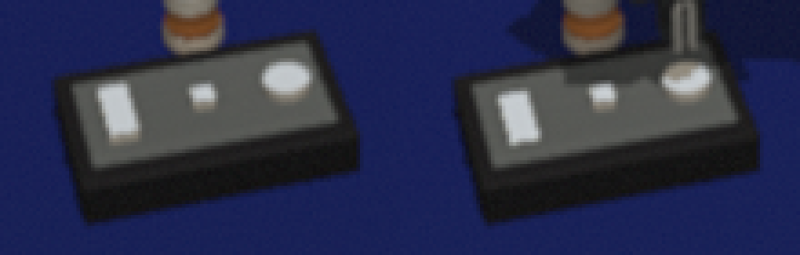

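In the right half of the picture the bar key at (518,118) is flush and stays down. The fingertip hangs over the round key at (687,80). Now I press the round key.

```bash
python3 -m inch '[{"tx":0,"ty":1,"tz":8,"rx":0,"ry":0,"rz":0,"jaw":0},{"tx":0,"ty":1,"tz":16,"rx":0,"ry":0,"rz":0,"jaw":0},{"tx":0,"ty":1,"tz":22,"rx":0,"ry":0,"rz":0,"jaw":0},{"tx":0,"ty":1,"tz":26,"rx":0,"ry":0,"rz":0,"jaw":0},{"tx":0,"ty":1,"tz":29,"rx":0,"ry":0,"rz":0,"jaw":0},{"tx":0,"ty":1,"tz":31,"rx":0,"ry":0,"rz":0,"jaw":0},{"tx":0,"ty":1,"tz":32,"rx":0,"ry":0,"rz":0,"jaw":0},{"tx":0,"ty":1,"tz":32.5,"rx":0,"ry":0,"rz":0,"jaw":0},{"tx":0,"ty":1,"tz":32.5,"rx":0,"ry":0,"rz":0,"jaw":0}]'
```

```text
time: 9.55
eef_pos: [0.4974, 0.1481, 0.2082]
ee_rot: [[0.893, -0.451, -0.004], [-0.451, -0.893, -0.001], [-0.003, 0.003, -1.0]]
contact_force: [-7.4, -1.2, 22.0]
finger_gap: -0.0001
gripper_force: 10.9
```

It's on the hard stop with 22 N. Next I release and clear away.

```bash
python3 -m inch '[{"tx":0,"ty":0,"tz":-5,"rx":0,"ry":0,"rz":0,"jaw":0},{"tx":0,"ty":0,"tz":-15,"rx":0,"ry":0,"rz":0,"jaw":0},{"tx":0,"ty":0,"tz":-45,"rx":0,"ry":0,"rz":0,"jaw":0},{"tx":0,"ty":0,"tz":-85,"rx":0,"ry":0,"rz":0,"jaw":0},{"tx":-20,"ty":0,"tz":-120,"rx":0,"ry":0,"rz":0,"jaw":0},{"tx":-60,"ty":0,"tz":-150,"rx":0,"ry":0,"rz":0,"jaw":0},{"tx":-60,"ty":0,"tz":-150,"rx":0,"ry":0,"rz":0,"jaw":0},{"tx":-60,"ty":0,"tz":-150,"rx":0,"ry":0,"rz":0,"jaw":0},{"tx":-60,"ty":0,"tz":-150,"rx":0,"ry":0,"rz":0,"jaw":0}]'
python3 - <<'E'
from h import *
cv2.imwrite("pics/end.png",arm.read_camera("side"))
E
```

```text
time: 10.45
eef_pos: [0.445, 0.1746, 0.3562]
ee_rot: [[0.892, -0.451, -0.003], [-0.451, -0.892, -0.001], [-0.002, 0.002, -1.0]]
contact_force: [-0.6, -0.3, 0.2]
finger_gap: 0.0003
gripper_force: 0.0
```

View pics/end.png

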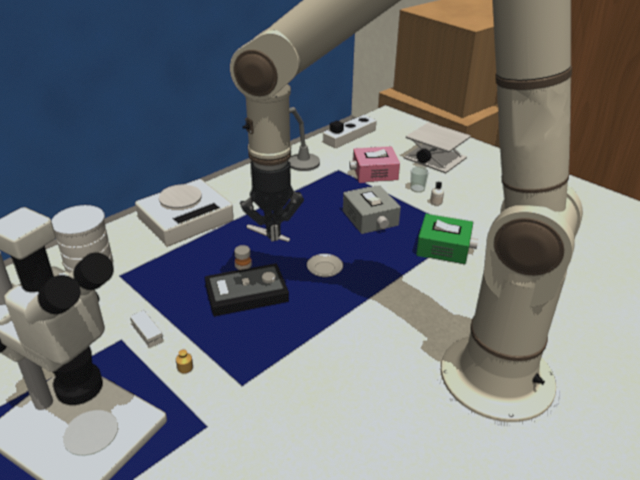

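Everything stands where it was. The bar key (222,287) is down, the round key (269,278) is out, and the arm is clear.

```bash
python3 -c "
from workcell import arm
print(arm.hand_in())"
```

```text
the job is handed in; nothing more can be done
None
```

I pressed the lamp rocker on, the bar key in and the round key in and out, in that order. I handed the job in at about 10.5 s; the final picture showed nothing displaced, and no verdict came back.

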